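# Set the inner zone of a dual-zone hob knob to the orange clip

### The arm

A 6-joint arm with a two-finger parallel gripper is mounted at the origin on the work surface. World frame = base frame: x ahead of the robot, y to its left, z up, the work surface at z = 0. Lengths are in m, angles in rad, forces in N, time in s.
With the tool pointing down it reaches from about 0.275 to 0.75 m from the base axis. Payload 10.2 kg.
Tool frame: the origin (TCP) lies at the centre of the arm's flange, where the gripper is bolted on; the fingertips stand 173 mm ahead of it and the grasp point (between the pads) lies 155 mm ahead of it; z points along the fingers, y is the direction in which the jaws open and shut (so a half turn about z gives the same grasp; the last joint's range is limited). The gripper opens to 85 mm and grips with 20 to 120 N. Pads are 22 mm wide; open, the fingers measure 114 mm over their backs; the gripper's body (76 mm by 85 mm) begins 54 mm behind the grasp point. The pads swing forward as they close: fully open they stand 13 mm farther back than shut.
Start: joints at [0.947, 0.313, 1.498, -0, 1.331, -0.223], TCP at [0.205, 0.483, 0.405] pointing down, gripper open.
Joint ranges: [-2.94, 2.94], [-0.97, 2.17], [0.19, 2.56], [-1.23, 4.37], [0.02, 3.11], [-2.88, 2.88]. Speed limits (rad/s): [2.39, 2.39, 3.01, 3.14, 3.14, 3.14].

### API

Orientations are given as a rotation vector (axis times angle).
In Python, from bench import readout, vision, job gives the robot as it stands. The module is installed in compiled form; this text tells all that it offers.
- The arm moves only by the shell command python3 -m inch 'ROWS' [FORCE]. ROWS is JSON, a list of rows, each an object with "fingers": the finger opening in cm, from 0 to 8.54; "offset": the shift along the tool's x, y, z in cm, a list of three; "twist": the turn about the tool's z in rad. In form: [{"fingers": fingers, "offset": [tx, ty, tz], "twist": twist}, ...]. A call has 1 to 8 rows; each row shifts and turns the commanded pose from where the row before left it, along the tool's axes as they then stand; what a row does not reach is not made up. A row lasts 1/12 s, in which the tool goes at most 41.7 mm and 7.16 degrees, less where a joint would pass 70% of its speed; a pose out of reach is approached as far as the arm can. A call is refused whole if a number of a shift passes 4.17 or a number of a turn 0.125, either way. A call with a gripper value outside its range is refused whole. The fingers move at their own pace and stop on an object; FORCE is the grip in N (left out, the last holds). Time passes only in rows, so rows that do not move let the fingers close. It gives the time, the measured TCP pose, the force and the opening at its end, in the units of the state.
- readout.observe(): the state, without advancing time (a new reading comes with each control period).
- vision.get_image(name): name is "scene" or "top" or "wrist"; returns the picture (480x640x3 uint8, red, green, blue); there is no depth.
- vision.camera_info(name): a dict with "fov_y" (degrees; the focal length in pixels is half the picture's height over the tangent of half this angle, whatever the lens; pixels are square), "cx", "cy" (the principal point, pixels), "camera_from_world" (4x4, takes a point from world to camera coordinates). Camera axes: x right, y down, z forward; pixel columns grow to the right and rows downward; lengths in m; the calibration is good to about 2 mm. A picture is of the moment at which its call begins: read the wrist's pose just before it. camera_info takes no time and is no camera call; for the wrist camera it gives the pose at the moment of the call.
- job.finish_job(): hands the job in, once; it reports no verdict.
The state is a dict: "time_s": time; "joint_pos": joint angles; "joint_velocities": joint speeds; "joint_torque": joint torques, N m; "eef_pos": TCP position; "orientation": TCP orientation; "force": force on the tool from outside, world axes, zero at the start; "moment": the same for the moment, N m; "opening": finger opening in m.
Only numpy, scipy, OpenCV 4.12 (cv2) and the standard library are available. Lean on these libraries where they do the work, as an engineer would, in place of code of your own. Each camera call takes 0.05 s, during which the arm holds its last target. There are 200 camera calls.

### The job

On the hob's sloped panel, set the inner bar knob so that its white pointer lines up with the orange clip on the scale, without turning the grey outer ring knob around it. The inner knob is clutched to the outer ring by a spring: keep it pushed in while you turn it clockwise, take a fresh hold as often as needed, and let it spring back out when the pointer is on the clip. Leave the clip, the small side knob and the things on and right beside the hob as they are, and let go at the end.

Things in the scene. Friction and masses are not known exactly. Their poses are not given: they have to be found in the camera images.
- hob: Steel counter-top hob, 430 x 420 mm, 114 mm high, black glass top, fixed to the counter; its place and yaw differ each time. Origin on the counter right under the dial's centre; x points from the sloped panel towards the glass top, z up. The panel (190 mm along the slope) faces the robot and rises away from it at 25 degrees; the glass top begins 90 mm behind the origin.
- scale: Black round scale plate, 158 mm across, 3 mm thick, with white ticks, fixed to the panel, 70 mm above the counter at its origin. Origin on the panel surface on the dial's axis; z = the dial's axis, square out of the panel (25 degrees from vertical, leaning towards the robot); x up the slope. All heights 'above the panel' are along this z.
- inner (a joint): Angle of the inner knob on the scale, rad, 0 to 5.24 between hard stops, growing clockwise as seen looking onto the panel. 0 = seven o'clock (pointer 2.618 rad counter-clockwise from scale x). It starts at 0.1 to 0.9; friction about 0.06 N m once pushed in, and it stays where it is left.
- push (a joint): How far the inner knob is pushed in, m: 0 at rest, 0.008 at its stop; it springs back. The push takes 12 N to start, 16 N at the stop. Until it is pushed in by about 1 mm, a friction clutch makes the outer ring (own friction only 0.08 N m) turn with the inner knob; from 2 mm on the inner knob turns alone. A bare touch does not free it.
- inner_grip (a point): Centre of the inner knob's grip, on the dial's axis, 60.5 mm above the panel at rest (moves in with the push). z = dial axis outwards, x = along the bar to its pointer end, y = across it. The grip is an upright black bar 70 mm long (x), 18 mm thick (y), 38 to 83 mm above the panel at rest. Grip it across its 18 mm.
- inner_pointer (a point): Pointer end of the inner knob's bar, at its top edge, 35 mm from the axis: a white line on the top runs from the centre to this end and down the end face. Under the bar is a black disc skirt, 72 mm across, its top 38 mm and underside 32 mm above the panel at rest; fingertips may rest on it and push it.
- outer (a joint): Angle of the outer ring knob, rad, same zero, direction and stops as the inner. It stays where it is left; leave it as found.
- outer_mark (a point): Blue mark on the top of the outer ring, 55 mm from the axis. The outer ring knob is a grey disc with ribbed rim, 120 mm across, its top 22 mm above the panel: 10 mm under the inner knob's skirt at rest, 2 mm when fully pushed in.
- clip (a joint): Angle of the orange clip on the scale, rad, same zero and direction as the inner: the inner pointer is on the clip when joint inner equals joint clip. Somewhere from 2.6 to 4.0.
- clip_dir (a point): On the dial's axis at the panel surface; its x axis points towards the orange clip, z out along the axis.
- side_mark (a point): White pointer end of the small plain black knob (48 mm across, 30 mm tall) to the left of the dial, its centre 152 mm from the dial's axis towards hob y. Leave it alone.
- saucepan: Steel low pan, 140 mm across, 50 mm tall, with a black handle out to 190 mm, on the right hand part of the glass top. Origin under its centre. Leave it alone.
- oil: Amber oil bottle, 64 mm across, 190 mm tall, on the counter left of the hob. Origin under its centre. Leave it alone.
- jar: Clear jar with red cap, 72 mm across, 100 mm tall, on the counter right of the hob. Origin under its centre. Leave it alone.
- spoon: Wooden spoon lying on the left part of the glass top. Leave it alone.
- clip_top (a point): Centre of the top of the orange clip, a block 22 x 12 mm reaching 14 mm above the panel, 63 to 86 mm from the dial's axis. Leave it where it is.

How it is judged:
By the outcome, as a careful person would: the job done as asked, in the order asked, and still so for the second after the job is handed in, with the robot touching nothing.
It also fails if it takes over 64 s, if anything falls off the work surface, if the arm or the gripper's body presses on something with over 40 N, if the wrist force passes 120 N, or if a joint passes its speed limit or range.

## Working session

There is one attempt and no reset: what is moved stays moved. The work goes in short steps, Python scripts to look and compute and a shell command to move; the robot and the scene stay as the last step left them, time stands still between calls to the robot, and variables do not carry over. Pictures are saved under pics/ and viewed, about 8 in all and at most 12, crops included, and the job is handed in when it is done.

```bash
mkdir -p pics && python3 - <<'E'
from bench import readout, vision
import cv2,numpy as np
print({k:np.round(v,3) for k,v in readout.observe().items()})
a=vision.get_image("scene");b=vision.get_image("top")
cv2.imwrite("pics/s0.png",a[...,::-1]);cv2.imwrite("pics/t0.png",b[...,::-1])
for n in("scene","top","wrist"):
    c=vision.camera_info(n);print(n,c["fov_y"],c["cx"],c["cy"],np.round(c["camera_from_world"],4).tolist(),[k for k in c])
E
```

```text
{'time_s': np.float64(0.0), 'joint_pos': array([ 0.947,  0.313,  1.498, -0.   ,  1.331, -0.223]), 'joint_velocities': array([ 0.   , -0.002,  0.001, -0.001, -0.001, -0.001]), 'joint_torque': array([-3.0000e-03, -4.1227e+01, -2.5973e+01, -0.0000e+00,  4.0000e-03,
        0.0000e+00]), 'eef_pos': array([0.205, 0.483, 0.404]), 'orientation': array([-6.250e-01, -3.078e+00,  2.000e-03]), 'force': array([-0.242, -0.323,  0.386]), 'moment': array([-0.015,  0.011, -0.015]), 'opening': np.float64(0.086)}
scene 51.09667955272055 315.95548977086224 234.2612494583817 [[0.7102, 0.7039, -0.0105, -0.4599], [0.5685, -0.5823, -0.5811, -0.2652], [-0.4152, 0.4068, -0.8137, 1.5586], [0.0, 0.0, 0.0, 1.0]] ['fov_y', 'cx', 'cy', 'camera_from_world']
top 52.170607103304675 321.5108354836067 234.94963082336497 [[0.0206, -0.9994, -0.0284, 0.0432], [-0.9963, -0.0181, -0.0843, 0.6268], [0.0838, 0.0301, -0.996, 1.2271], [0.0, 0.0, 0.0, 1.0]] ['fov_y', 'cx', 'cy', 'camera_from_world']
wrist 71.17048618192635 321.31839593454396 239.4982590925449 [[0.3906, 0.9206, -0.0015, -0.5236], [0.8735, -0.3701, 0.3164, -0.0407], [0.2907, -0.1249, -0.9486, 0.3798], [0.0, 0.0, 0.0, 1.0]] ['fov_y', 'cx', 'cy', 'camera_from_world']
```

View pics/s0.png

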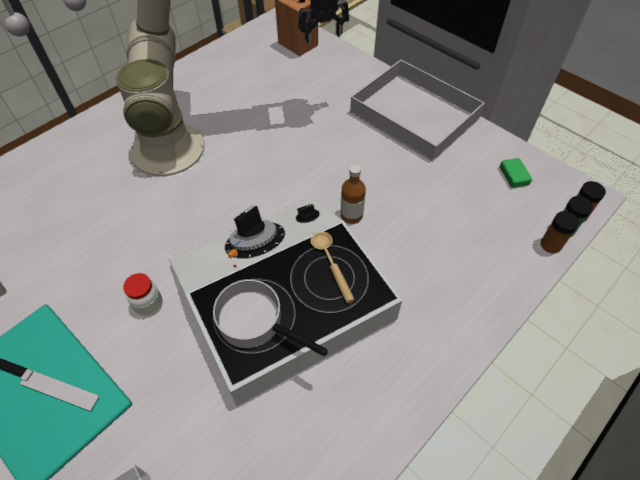

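View pics/t0.png

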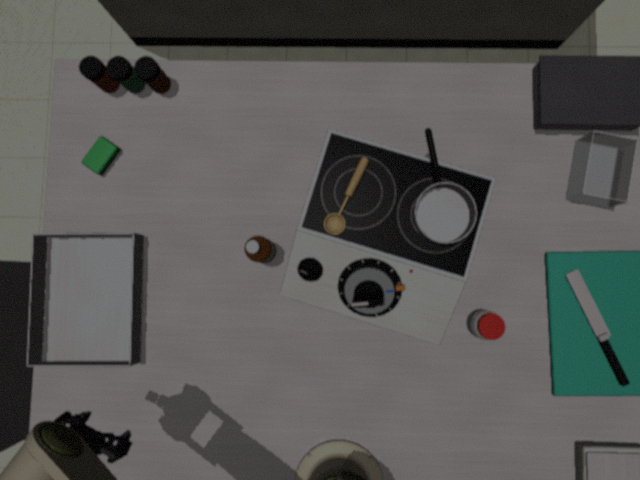

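The scene view shows the dial at about (255,235), with the orange clip at (232,253). In the top view the dial is near (371,288), the clip at (399,287), the white pointer end at about (358,303) and the side knob at (310,269). I'll measure these now.

```bash
cat > h.py <<'E'
import numpy as np, cv2
from bench import readout, vision
from scipy.spatial.transform import Rotation as R
T25=np.radians(25)
def cam(n):
    c=vision.camera_info(n); f=240/np.tan(np.radians(c["fov_y"])/2)
    M=np.array(c["camera_from_world"]); return f,c["cx"],c["cy"],M
def ray(C,uv):
    f,cx,cy,M=C; d=M[:3,:3].T@np.array([(uv[0]-cx)/f,(uv[1]-cy)/f,1]); o=-M[:3,:3].T@M[:3,3]; return o,d
def onplane(C,uv,p,n):
    o,d=ray(C,uv); return o+d*((np.array(p)-o)@n/(d@n))
def proj(C,P):
    f,cx,cy,M=C; q=M[:3,:3]@np.array(P)+M[:3,3]; return np.array([cx+f*q[0]/q[2],cy+f*q[1]/q[2]])
def hob(x,y,yaw):
    Rz=R.from_euler('z',yaw).as_matrix()
    S=Rz@R.from_euler('y',-T25).as_matrix()   # x up slope, z out
    return np.array([x,y,.07]),S
def orange(im):
    h=cv2.cvtColor(im,cv2.COLOR_RGB2HSV); return cv2.inRange(h,(7,170,120),(18,255,255))
E
python3 - <<'E'
from h import *
C=cam("top"); im=cv2.imread("pics/t0.png")[...,::-1].copy()
z=np.array([0,0,1.])
# glass corners from the picture (left-back, right-back, right-front)
P=[onplane(C,p,[0,0,.114],z) for p in [(331,133),(493,180),(465,275)]]
print(np.round(P,3)); e=P[0]-P[1]; print("yaw",np.degrees(np.arctan2(-e[0],e[1])))
yaw=np.arctan2(-e[0],e[1])
_,S=hob(0,0,yaw)
# dial centre: scale centre px approx 371,288
Q=onplane(C,(371,288),[0,0,.073],z); print(Q)
a=im[215:355,270:490]; cv2.imwrite("pics/t1.png",cv2.resize(cv2.convertScaleAbs(a,alpha=1.7),None,fx=3.6,fy=3.6,interpolation=cv2.INTER_CUBIC)[...,::-1])
E
```

```text
[[ 0.867  0.035  0.114]
 [ 0.757 -0.353  0.114]
 [ 0.53  -0.286  0.114]]
yaw -15.784206106384861
[ 0.49457327 -0.06927812  0.073     ]
```

View pics/t1.png

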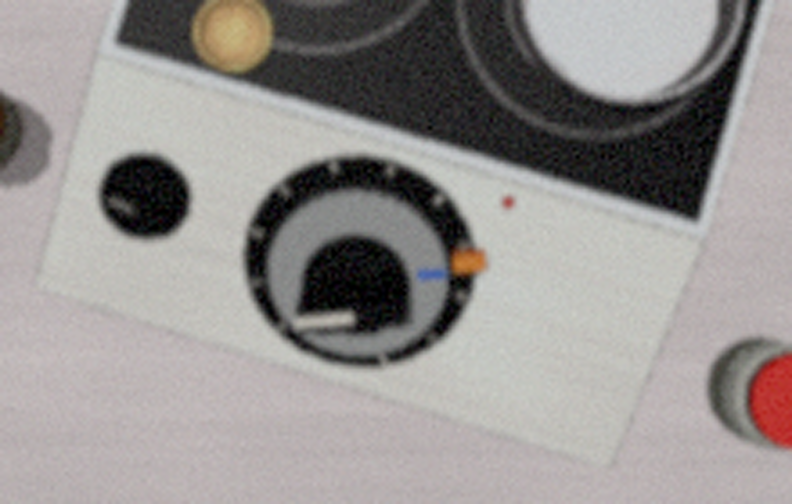

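The crop shows the white pointer pointing left, from about (355,319) to (295,323), so inner is about 0.7 rad. The clip is at (469,262) and the blue mark at (431,274). I'll carry the wrist camera over the dial.

```bash
python3 -m inch '[{"fingers":8.5,"offset":[-3,-2.6,0],"twist":0},{"fingers":8.5,"offset":[-3,-2.6,0],"twist":0},{"fingers":8.5,"offset":[-3,-2.6,0],"twist":0},{"fingers":8.5,"offset":[-3,-2.6,0],"twist":0},{"fingers":8.5,"offset":[-3,-2.6,0],"twist":0},{"fingers":8.5,"offset":[-3,-2.6,0],"twist":0},{"fingers":8.5,"offset":[-3,-2.6,0],"twist":0},{"fingers":8.5,"offset":[-3,-2.6,0],"twist":0}]' && python3 -m inch '[{"fingers":8.5,"offset":[-3,-2.6,0],"twist":0},{"fingers":8.5,"offset":[-3,-2.6,0],"twist":0},{"fingers":8.5,"offset":[-3,-2.6,0],"twist":0},{"fingers":8.5,"offset":[-3,-2.6,0],"twist":0},{"fingers":8.5,"offset":[-3,-2.6,0],"twist":0},{"fingers":8.5,"offset":[-3,-2.6,0],"twist":0},{"fingers":8.5,"offset":[-3,-2.6,0],"twist":0},{"fingers":8.5,"offset":[0,0,0],"twist":0}]' && python3 - <<'E'
from h import *
s=readout.observe(); print({k:np.round(v,3) for k,v in s.items() if 'torq' not in k})
im=vision.get_image("wrist"); C=cam("wrist"); np.save("C1.npy",np.array(C,dtype=object),allow_pickle=True)
cv2.imwrite("pics/w1.png",im[...,::-1])
E
```

```text
time_s: 0.77
eef_pos: [0.3449, 0.1964, 0.4046]
orientation: [-0.625, -3.079, -0.0]
force: [1.7, 0.7, 0.2]
opening: 0.085
time_s: 1.43
eef_pos: [0.4688, -0.0562, 0.404]
orientation: [0.633, 3.077, -0.002]
force: [-0.3, 1.1, -0.8]
opening: 0.0849
{'time_s': np.float64(1.433), 'joint_pos': array([-3.680e-01,  1.970e-01,  1.650e+00, -1.000e-03,  1.295e+00,
       -1.533e+00]), 'joint_velocities': array([ 0.089, -0.057,  0.083,  0.026,  0.017,  0.088]), 'eef_pos': array([ 0.469, -0.056,  0.404]), 'orientation': array([ 6.330e-01,  3.077e+00, -2.000e-03]), 'force': array([-0.263,  1.131, -0.797]), 'moment': array([ 0.042, -0.019, -0.043]), 'opening': np.float64(0.085)}
```

View pics/w1.png

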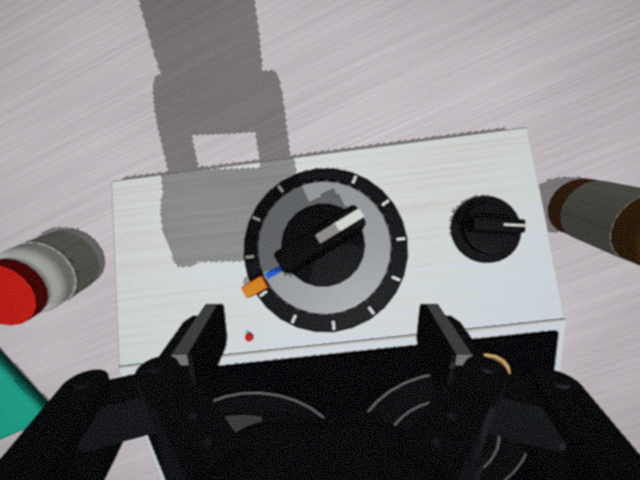

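The wrist view shows the dial centred near (325,250). The bar's white end is at about (357,215), the clip at (255,286), and the panel's lower edge runs from (113,181) to (527,128).

```bash
cat > meas.py <<'E'
from h import *
def dial(im,C,seed=(325,250),yaw=-.275,edge=((120,366),(564,320))):
    g=cv2.cvtColor(im,cv2.COLOR_RGB2GRAY); p=np.array([.495,-.069,.07])
    hsv=cv2.cvtColor(im,cv2.COLOR_RGB2HSV)
    for it in range(6):
        _,S=hob(p[0],p[1],yaw); n=S[:,2]
        A=[onplane(C,e,p,n) for e in edge]; d=(A[1]-A[0]); d=d if d[1]>0 else -d
        yaw=np.arctan2(-d[0],d[1]); o,S=hob(p[0],p[1],yaw); n=S[:,2]
        # radial search: outermost dark->bright edge of the plate
        pts=[]
        for a in np.arange(0,2*np.pi,.05):
            rs=np.arange(.070,.088,.0005)
            uv=np.array([proj(C,o+S@[r*np.cos(a),r*np.sin(a),.003]) for r in rs])
            v=cv2.remap(g,uv[:,0].astype('f4')[None],uv[:,1].astype('f4')[None],1)[0].astype(float)
            dv=v[4:]-v[:-4]; i=dv.argmax()
            if dv[i]>50: pts.append((S.T@(onplane(C,uv[i+2],o+.003*n,n)-o))[:2])
        pts=np.array(pts)
        k=np.ones(len(pts),bool)
        for _ in range(4):
            X=np.c_[2*pts[k],np.ones(k.sum())]; c=np.linalg.lstsq(X,(pts[k]**2).sum(1),rcond=None)[0]
            r=np.sqrt(c[2]+c[0]**2+c[1]**2); e=np.abs(np.hypot(*(pts-c[:2]).T)-r); k=e<max(.001,2*np.median(e))
        # move the frame in the horizontal so that the axis point on z=.07 follows: shift in y, and in slope x via sight ray
        q=o+S@[c[0],c[1],.003]; oo,dd=ray(C,proj(C,q))
        # plane through the new origin: solve for origin (x,y,.07) with q on ray
        off=S@[0,0,.003]; t=(.07+off[2]-oo[2])/dd[2]; p=oo+t*dd-off
    return p,S,yaw,r,k.sum()
def ang(S,v): v=S.T@v; return 2.618-np.arctan2(v[1],v[0])   # clockwise angle on the scale
E
python3 - <<'E'
from meas import *
C=tuple(np.load("C1.npy",allow_pickle=True)); im=cv2.imread("pics/w1.png")[...,::-1].copy()
p,S,yaw,r,k=dial(im,C); n=S[:,2]; print("origin",p.round(4),"yaw",yaw,"r",r,k)
m=orange(im); m[:270]=0; m[305:]=0; m[:,:235]=0; m[:,275:]=0
mu=cv2.moments(m,True); uv=(mu['m10']/mu['m00'],mu['m01']/mu['m00']); q=onplane(C,uv,p+.011*n,n)-p
print("clip",uv,mu['m00'],np.hypot(*(S.T@q)[:2]),ang(S,q))
h=cv2.cvtColor(im,cv2.COLOR_RGB2HSV); w=((h[...,1]<45)&(h[...,2]>185)).astype('u1'); w[:200]=0; w[250:]=0; w[:,:312]=0; w[:,370:]=0
n_,lab,st,_=cv2.connectedComponentsWithStats(w); i=1+st[1:,4].argmax(); print(st[1:].tolist())
cn=np.argwhere(lab==i)[:,::-1].astype('f4'); box=cv2.boxPoints(cv2.minAreaRect(cn)); print(box.round(1).tolist())
Q=np.array([S.T@(onplane(C,b,p+.083*n,n)-p) for b in cn]); c=Q[:,:2].mean(0); u=np.linalg.svd(Q[:,:2]-c)[2][0]; u*=np.sign(u@c)
print("white centroid mm",c*1e3,"dir angle",2.618-np.arctan2(u[1],u[0]),"centroid angle",2.618-np.arctan2(c[1],c[0]),"ext",((Q[:,:2])@u).min(),((Q[:,:2])@u).max())
b=((h[...,0]>105)&(h[...,0]<125)&(h[...,1]>120)&(h[...,2]>60)).astype('u1'); b[:230]=0;b[300:]=0;b[:,:230]=0;b[:,300:]=0
mu=cv2.moments(b,True); uv=(mu['m10']/mu['m00'],mu['m01']/mu['m00']); q=onplane(C,uv,p+.022*n,n)-p
print("blue",uv,mu['m00'],np.hypot(*(S.T@q)[:2]),ang(S,q))
g=p+.0605*n; print("grip",g, "top",p+.083*n)
E
```

```text
origin [ 0.4939 -0.0628  0.07  ] yaw -0.28350299357940956 r 0.07777267712565353 123
clip (254.7655172413793, 286.38275862068963) 290.0 0.07356677795975652 3.781219436615215
[[336, 209, 28, 21, 248]]
[[334.5, 223.0], [358.79998779296875, 208.10000610351562], [363.29998779296875, 215.60000610351562], [339.1000061035156, 230.39999389648438]]
white centroid mm [-10.62859122  22.38613099] dir angle 0.6121106723228835 centroid angle 0.603931062927582 ext 0.014568256034706704 0.03483213541845275
blue (273.4678899082569, 271.55045871559633) 109.0 0.05016873002328543 3.8228197364702035
grip [ 0.46937333 -0.05563069  0.12483162] top [ 0.460244   -0.05297085  0.14522355]
```

Inner measures about 0.608 and the clip about 3.78, with the axis well fixed. The tool can't tilt, so I'll use a vertical grip with the jaws across the bar. I'll press the skirt in with the uphill fingertip first, then close and turn.

```bash
python3 -m inch '[{"fingers":4.6,"offset":[0,0,0.5],"twist":0.12},{"fingers":4.6,"offset":[0,0,0.5],"twist":0.12},{"fingers":4.6,"offset":[0,0,0.5],"twist":0.12},{"fingers":4.6,"offset":[0,0,0.5],"twist":0.12},{"fingers":4.6,"offset":[0,0,0.5],"twist":0.12},{"fingers":4.6,"offset":[0,0,0.5],"twist":0.12},{"fingers":4.6,"offset":[0,0,0.5],"twist":0.12},{"fingers":4.6,"offset":[0,0,0.5],"twist":0.12}]' && python3 -m inch '[{"fingers":4.6,"offset":[0,0,1],"twist":0.085},{"fingers":4.6,"offset":[0,0,0.5],"twist":0},{"fingers":4.6,"offset":[0,0,0.5],"twist":0},{"fingers":4.6,"offset":[0,0,0.4],"twist":0},{"fingers":4.6,"offset":[0,0,0],"twist":0},{"fingers":4.6,"offset":[0,0,0],"twist":0}]' && cat > st.py <<'E'
from h import *
def st(p=np.array([.4939,-.0628,.07]),yaw=-.2835):
    s=readout.observe(); Rm=R.from_rotvec(s["orientation"]).as_matrix(); _,S=hob(0,0,yaw)
    g=np.array(s["eef_pos"])+Rm[:,2]*.155
    tx=S.T@np.r_[Rm[:2,0],0]; v=Rm[:2,0]; w=np.arctan2(v[1],v[0])-yaw
    th=np.arctan2(np.sin(w),np.cos(w)*np.cos(T25)**-1)
    G=p+.0605*S[:,2]
    print("t",round(s["time_s"],2),"grasp",g.round(4),"err to grip in tool mm",(Rm.T@(G-g)*1e3).round(1),"toolx on dial:",round(2.618-th,3),"(+-pi)","j6",round(s["joint_pos"][5],3),"open",round(s["opening"],4))
    print("F",np.round(s["force"],1),"axial",round(float(np.array(s["force"])@S[:,2]),1),"M",np.round(s["moment"],2))
if __name__=="__main__": st()
E
python3 st.py; python3 - <<'E'
from h import *
cv2.imwrite("pics/w2.png",vision.get_image("wrist")[...,::-1])
E
```

```text
time_s: 2.15
eef_pos: [0.4666, -0.0502, 0.3644]
orientation: [-1.982, -2.437, -0.0]
force: [0.4, 0.2, 0.7]
opening: 0.046
time_s: 2.65
eef_pos: [0.467, -0.0511, 0.3408]
orientation: [-2.077, -2.357, -0.0]
force: [0.5, 0.0, -0.4]
opening: 0.0458
t 2.65 grasp [ 0.467  -0.0511  0.1858] err to grip in tool mm [-4.8  1.7 61. ] toolx on dial: 0.6 (+-pi) j6 -0.486 open 0.0458
F [ 0.5  0.  -0.4] axial -0.5 M [ 0.01  0.   -0.  ]
```

View pics/w2.png

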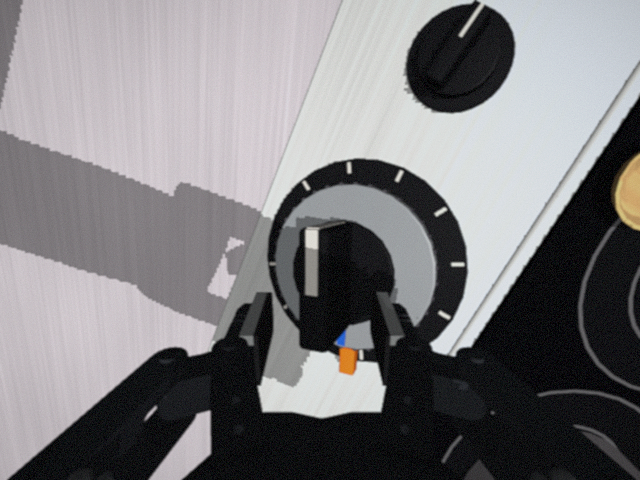

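The bar stands upright between the fingers at about (320,290), well aligned. Next I'll correct the centring and go down, slowly at the end.

```bash
python3 -m inch '[{"fingers":4.6,"offset":[-0.48,0.17,0],"twist":0},{"fingers":4.6,"offset":[0,0,1],"twist":0},{"fingers":4.6,"offset":[0,0,1],"twist":0},{"fingers":4.6,"offset":[0,0,1],"twist":0},{"fingers":4.6,"offset":[0,0,0.8],"twist":0},{"fingers":4.6,"offset":[0,0,0.4],"twist":0},{"fingers":4.6,"offset":[0,0,0],"twist":0},{"fingers":4.6,"offset":[0,0,0],"twist":0}]' 60 && python3 st.py && python3 -m inch '[{"fingers":4.6,"offset":[0,0,0.2],"twist":0},{"fingers":4.6,"offset":[0,0,0.2],"twist":0},{"fingers":4.6,"offset":[0,0,0],"twist":0},{"fingers":4.6,"offset":[0,0,0],"twist":0}]' && python3 st.py
```

```text
time_s: 3.37
eef_pos: [0.4695, -0.0559, 0.299]
orientation: [2.078, 2.356, 0.0]
force: [-0.4, -0.0, 0.1]
opening: 0.0458
t 3.37 grasp [ 0.4695 -0.0559  0.144 ] err to grip in tool mm [ 0.3 -0.1 19.1] toolx on dial: 0.602 (+-pi) j6 -0.492 open 0.0458
F [-0.4 -0.   0.1] axial 0.3 M [ 0.06 -0.    0.01]
time_s: 3.7
eef_pos: [0.4693, -0.0558, 0.2948]
orientation: [2.078, 2.356, 0.0]
force: [-0.3, 1.4, 0.6]
opening: 0.0457
t 3.7 grasp [ 0.4693 -0.0558  0.1398] err to grip in tool mm [ 0.2  0.  14.9] toolx on dial: 0.602 (+-pi) j6 -0.492 open 0.0457
F [-0.3  1.4  0.6] axial 0.9 M [ 0.03 -0.02 -0.01]
```

```bash
python3 -m inch '[{"fingers":4.6,"offset":[0,0,0.2],"twist":0},{"fingers":4.6,"offset":[0,0,0.2],"twist":0},{"fingers":4.6,"offset":[0,0,0],"twist":0},{"fingers":4.6,"offset":[0,0,0],"twist":0}]' && python3 -m inch '[{"fingers":4.6,"offset":[0,0,0.2],"twist":0},{"fingers":4.6,"offset":[0,0,0],"twist":0},{"fingers":4.6,"offset":[0,0,0],"twist":0}]' && python3 -m inch '[{"fingers":4.6,"offset":[0,0,0.2],"twist":0},{"fingers":4.6,"offset":[0,0,0],"twist":0},{"fingers":4.6,"offset":[0,0,0],"twist":0}]' && python3 st.py
```

```text
time_s: 4.03
eef_pos: [0.4693, -0.0558, 0.2906]
orientation: [-2.078, -2.356, 0.0]
force: [-1.0, -0.3, 0.7]
opening: 0.046
time_s: 4.28
eef_pos: [0.4693, -0.0558, 0.2886]
orientation: [-2.078, -2.356, 0.0]
force: [0.4, 0.1, -0.4]
opening: 0.0461
time_s: 4.53
eef_pos: [0.4693, -0.0558, 0.2866]
orientation: [-2.078, -2.356, 0.0]
force: [-0.3, -0.1, -1.2]
opening: 0.0458
t 4.53 grasp [ 0.4693 -0.0558  0.1316] err to grip in tool mm [0.2 0.1 6.8] toolx on dial: 0.602 (+-pi) j6 -0.492 open 0.0458
F [-0.3 -0.1 -1.2] axial -0.9 M [ 0.03 -0.05  0.02]
```

```bash
python3 -m inch '[{"fingers":4.6,"offset":[0,0,0.2],"twist":0},{"fingers":4.6,"offset":[0,0,0],"twist":0},{"fingers":4.6,"offset":[0,0,0],"twist":0}]' && python3 -m inch '[{"fingers":4.6,"offset":[0,0,0.15],"twist":0},{"fingers":4.6,"offset":[0,0,0],"twist":0},{"fingers":4.6,"offset":[0,0,0],"twist":0}]' && python3 -m inch '[{"fingers":4.6,"offset":[0,0,0.15],"twist":0},{"fingers":4.6,"offset":[0,0,0],"twist":0},{"fingers":4.6,"offset":[0,0,0],"twist":0}]'  && python3 st.py
```

```text
time_s: 4.78
eef_pos: [0.4693, -0.0558, 0.2846]
orientation: [-2.078, -2.356, 0.0]
force: [0.5, 0.7, 0.5]
opening: 0.0458
time_s: 5.03
eef_pos: [0.4695, -0.0558, 0.2836]
orientation: [2.078, 2.355, 0.001]
force: [-0.3, 0.2, 4.5]
opening: 0.046
time_s: 5.28
eef_pos: [0.4697, -0.0559, 0.2827]
orientation: [2.077, 2.354, 0.002]
force: [-1.3, 1.0, 11.4]
opening: 0.046
t 5.28 grasp [ 0.47   -0.056   0.1277] err to grip in tool mm [ 0.4 -0.6  2.9] toolx on dial: 0.602 (+-pi) j6 -0.492 open 0.046
F [-1.3  1.  11.4] axial 10.9 M [ 0.18 -0.07  0.03]
```

Contact comes at TCP z of about 0.284. I'll push in along the dial axis.

```bash
python3 -m inch '[{"fingers":4.6,"offset":[-0.03,0.08,0.2],"twist":0},{"fingers":4.6,"offset":[0,0,0],"twist":0},{"fingers":4.6,"offset":[0,0,0],"twist":0}]' && python3 st.py && python3 -m inch '[{"fingers":4.6,"offset":[-0.03,0.08,0.2],"twist":0},{"fingers":4.6,"offset":[0,0,0],"twist":0},{"fingers":4.6,"offset":[0,0,0],"twist":0}]' && python3 st.py
```

```text
time_s: 5.53
eef_pos: [0.4705, -0.0561, 0.2808]
orientation: [2.077, 2.354, 0.002]
force: [-2.8, 1.5, 12.3]
opening: 0.046
t 5.53 grasp [ 0.4709 -0.0562  0.1258] err to grip in tool mm [ 0.7 -1.5  1. ] toolx on dial: 0.602 (+-pi) j6 -0.492 open 0.046
F [-2.8  1.5 12.3] axial 12.5 M [ 0.12 -0.03  0.02]
time_s: 5.78
eef_pos: [0.4714, -0.0563, 0.2789]
orientation: [2.077, 2.354, 0.002]
force: [-2.5, 1.7, 12.3]
opening: 0.0462
t 5.78 grasp [ 0.4718 -0.0564  0.1239] err to grip in tool mm [ 1.1 -2.3 -0.9] toolx on dial: 0.602 (+-pi) j6 -0.492 open 0.0462
F [-2.5  1.7 12.3] axial 12.4 M [0.17 0.05 0.02]
```

```bash
python3 -m inch '[{"fingers":4.0,"offset":[0,0,0],"twist":0},{"fingers":3.6,"offset":[0,0,0],"twist":0},{"fingers":3.6,"offset":[0,0,0],"twist":0}]' 60 && python3 st.py && python3 -m inch '[{"fingers":3.0,"offset":[0,0,0],"twist":0},{"fingers":2.4,"offset":[0,0,0],"twist":0},{"fingers":1.8,"offset":[0,0,0],"twist":0},{"fingers":1.5,"offset":[0,0,0],"twist":0},{"fingers":1.5,"offset":[0,0,0],"twist":0}]' && python3 st.py
```

```text
time_s: 6.03
eef_pos: [0.4719, -0.0563, 0.2795]
orientation: [2.075, 2.352, 0.005]
force: [1.2, 1.4, 14.7]
opening: 0.0362
t 6.03 grasp [ 0.4728 -0.0565  0.1245] err to grip in tool mm [ 1.2 -3.3 -0.3] toolx on dial: 0.602 (+-pi) j6 -0.492 open 0.0362
F [ 1.2  1.4 14.7] axial 13.0 M [ 0.4  -0.71  0.09]
time_s: 6.45
eef_pos: [0.472, -0.0563, 0.2797]
orientation: [2.074, 2.351, 0.006]
force: [0.9, 2.6, 14.4]
opening: 0.0289
t 6.45 grasp [ 0.4731 -0.0565  0.1247] err to grip in tool mm [ 1.3 -3.6 -0.2] toolx on dial: 0.602 (+-pi) j6 -0.492 open 0.0289
F [ 0.9  2.6 14.4] axial 13.0 M [ 0.54 -1.31  0.15]
```

The bar is gripped (opening 29 mm) with the knob pushed in about 4 mm at 13 N. I'll turn clockwise in checked steps.

```bash
python3 -m inch '[{"fingers":1.5,"offset":[0,0,0],"twist":0.06},{"fingers":1.5,"offset":[0,0,0],"twist":0.08},{"fingers":1.5,"offset":[0,0,0],"twist":0.08},{"fingers":1.5,"offset":[0,0,0],"twist":0.08},{"fingers":1.5,"offset":[0,0,0],"twist":0}]' && python3 st.py
```

```text
time_s: 6.87
eef_pos: [0.473, -0.0564, 0.2807]
orientation: [2.403, 2.007, 0.013]
force: [5.5, 1.9, 15.9]
opening: 0.0285
t 6.87 grasp [ 0.4751 -0.0569  0.1258] err to grip in tool mm [ 0.2 -5.9  0.9] toolx on dial: 0.932 (+-pi) j6 -0.188 open 0.0285
F [ 5.5  1.9 15.9] axial 12.4 M [ 0.43 -3.05  0.24]
```

```bash
python3 - <<'E'
from h import *
im=vision.get_image("wrist"); cv2.imwrite("pics/w3.png",im[...,::-1])
E
```

```text
(no output)
```

View pics/w3.png

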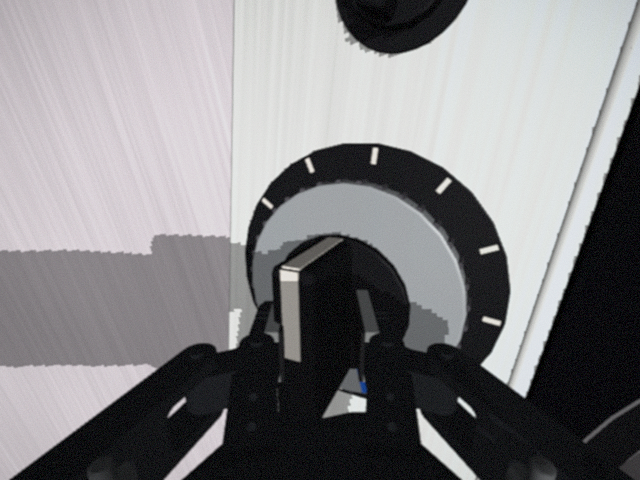

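The bar follows the jaws: its white end is at about (290,300). The blue mark is at (363,387). I'll check that the ring hasn't moved.

```bash
cat > blue.py <<'E'
import sys
from meas import *
p=np.array([.4939,-.0628,.07]); _,S=hob(0,0,-.2835); n=S[:,2]
def report(im,C):
    h=cv2.cvtColor(im,cv2.COLOR_RGB2HSV)
    for name,m,z in(("blue",cv2.inRange(h,(105,120,50),(125,255,255)),.022),("orange",orange(im),.011)):
        nn,lab,st,ce=cv2.connectedComponentsWithStats(m)
        for i in range(1,nn):
            q=onplane(C,ce[i],p+z*n,n)-p; r=np.hypot(*(S.T@q)[:2])
            if st[i,4]>8 and r<.1:
                ys,xs=np.where(lab==i); A=[ang(S,onplane(C,u,p+z*n,n)-p)%(2*np.pi) for u in zip(xs,ys)]
                print(name,ce[i].round(1),st[i,4],"r",r.round(4),"angle",round(ang(S,q)%(2*np.pi),3),"span",np.round([min(A),max(A)],3))
if __name__=="__main__":
    n_=sys.argv[1]; f=sys.argv[2]; C=cam(n_); im=cv2.imread(f)[...,::-1].copy(); report(im,C)
E
python3 blue.py wrist pics/w3.png; python3 blue.py top pics/t0.png; python3 - <<'E'
from blue import *
im=vision.get_image("top"); cv2.imwrite("pics/t2.png",im[...,::-1]); report(im,cam("top"))
C=tuple(np.load("C1.npy",allow_pickle=True)); report(cv2.imread("pics/w1.png")[...,::-1].copy(),C)
E
```

```text
blue [363.3 386.7] 70 r 0.0566 angle 3.81 span [3.773 3.841]
blue [273.4 271.6] 110 r 0.0502 angle 3.823 span [3.765 3.88 ]
orange [254.8 286.4] 290 r 0.0736 angle 3.781 span [3.69  3.873]
```

The ring mark is unchanged (3.81 against 3.82). I'll press a bit deeper and keep turning.

```bash
python3 -m inch '[{"fingers":1.5,"offset":[0,0.05,0.2],"twist":0},{"fingers":1.5,"offset":[0,0.05,0.1],"twist":0},{"fingers":1.5,"offset":[0,0,0],"twist":0}]' && python3 st.py && python3 -m inch '[{"fingers":1.5,"offset":[0,0,0],"twist":0.08},{"fingers":1.5,"offset":[0,0,0],"twist":0.1},{"fingers":1.5,"offset":[0,0,0],"twist":0.1},{"fingers":1.5,"offset":[0,0,0],"twist":0.1},{"fingers":1.5,"offset":[0,0,0],"twist":0.1},{"fingers":1.5,"offset":[0,0,0],"twist":0}]' && python3 st.py
```

```text
time_s: 7.22
eef_pos: [0.4742, -0.0568, 0.2779]
orientation: [2.399, 2.011, 0.013]
force: [6.1, 3.3, 18.7]
opening: 0.0284
t 7.22 grasp [ 0.4763 -0.0573  0.1229] err to grip in tool mm [ 0.4 -7.1 -2.1] toolx on dial: 0.928 (+-pi) j6 -0.191 open 0.0284
F [ 6.1  3.3 18.7] axial 14.8 M [ 0.48 -3.1   0.25]
time_s: 7.72
eef_pos: [0.4741, -0.0575, 0.2782]
orientation: [2.811, 1.376, 0.016]
force: [3.5, -6.3, 18.6]
opening: 0.0278
t 7.72 grasp [ 0.4763 -0.0585  0.1232] err to grip in tool mm [-2.  -7.2 -1.8] toolx on dial: 1.459 (+-pi) j6 0.294 open 0.0278
F [ 3.5 -6.3 18.6] axial 14.6 M [-1.56 -2.52 -0.12]
```

```bash
python3 -m inch '[{"fingers":1.5,"offset":[0,0,0],"twist":0.08},{"fingers":1.5,"offset":[0,0,0],"twist":0.1},{"fingers":1.5,"offset":[0,0,0],"twist":0.1},{"fingers":1.5,"offset":[0,0,0],"twist":0.1},{"fingers":1.5,"offset":[0,0,0],"twist":0.1},{"fingers":1.5,"offset":[0,0,0],"twist":0}]' && python3 st.py
```

```text
time_s: 8.22
eef_pos: [0.4735, -0.0583, 0.2777]
orientation: [3.059, 0.669, 0.013]
force: [-1.6, -13.5, 17.0]
opening: 0.0235
t 8.22 grasp [ 0.4751 -0.0596  0.1227] err to grip in tool mm [-3.5 -5.9 -2.2] toolx on dial: 1.952 (+-pi) j6 0.775 open 0.0235
F [ -1.6 -13.5  17. ] axial 14.4 M [-3.68 -0.78 -0.58]
```

```bash
python3 -m inch '[{"fingers":1.5,"offset":[0,0.1,0],"twist":0.08},{"fingers":1.5,"offset":[0,0,0],"twist":0.1},{"fingers":1.5,"offset":[0,0,0],"twist":0.1},{"fingers":1.5,"offset":[0,0,0],"twist":0.1},{"fingers":1.5,"offset":[0,0,0],"twist":0.1},{"fingers":1.5,"offset":[0,0,0],"twist":0}]' && python3 st.py
```

```text
time_s: 8.72
eef_pos: [0.473, -0.059, 0.2766]
orientation: [3.134, -0.078, 0.007]
force: [-5.2, -13.9, 15.8]
opening: 0.0181
t 8.72 grasp [ 0.4736 -0.06    0.1216] err to grip in tool mm [-4.5 -4.1 -3.2] toolx on dial: 2.405 (+-pi) j6 1.254 open 0.0181
F [ -5.2 -13.9  15.8] axial 14.8 M [-3.58  0.73 -0.68]
```

```bash
python3 -m inch '[{"fingers":1.5,"offset":[0,0.15,0],"twist":0.08},{"fingers":1.5,"offset":[0,0,0],"twist":0.1},{"fingers":1.5,"offset":[0,0,0],"twist":0.1},{"fingers":1.5,"offset":[0,0,0],"twist":0.1},{"fingers":1.5,"offset":[0,0,0],"twist":0.1},{"fingers":1.5,"offset":[0,0,0],"twist":0}]' && python3 st.py
```

```text
time_s: 9.22
eef_pos: [0.4735, -0.0568, 0.2766]
orientation: [-3.025, 0.82, -0.009]
force: [5.8, 18.9, 17.3]
opening: 0.0174
t 9.22 grasp [ 0.4746 -0.056   0.1216] err to grip in tool mm [-4.7  2.3 -3.3] toolx on dial: 2.842 (+-pi) j6 1.728 open 0.0174
F [ 5.8 18.9 17.3] axial 15.6 M [ 5.12 -2.21  1.04]
```

```bash
python3 -m inch '[{"fingers":1.5,"offset":[0,-0.15,0],"twist":0.08},{"fingers":1.5,"offset":[0,0,0],"twist":0.1},{"fingers":1.5,"offset":[0,0,0],"twist":0.1},{"fingers":1.5,"offset":[0,0,0],"twist":0.1},{"fingers":1.5,"offset":[0,0,0],"twist":0.1},{"fingers":1.5,"offset":[0,0,0],"twist":0}]' && python3 st.py
```

```text
time_s: 9.72
eef_pos: [0.4751, -0.0545, 0.2782]
orientation: [-2.739, 1.512, -0.013]
force: [7.1, 30.0, 27.6]
opening: 0.0178
t 9.72 grasp [ 0.4772 -0.0533  0.1232] err to grip in tool mm [-2.2  7.9 -1.8] toolx on dial: 3.295 (+-pi) j6 2.21 open 0.0178
F [ 7.1 30.  27.6] axial 25.7 M [ 8.1  -4.19  1.96]
```

Side load has built up to 30 N. I'll relieve it before taking a fresh hold.

```bash
python3 -m inch '[{"fingers":1.5,"offset":[-0.15,-0.1,-0.05],"twist":0},{"fingers":1.5,"offset":[-0.1,-0.1,-0.05],"twist":0},{"fingers":1.5,"offset":[0,0,0],"twist":0}]' 25 && python3 st.py
```

```text
time_s: 9.97
eef_pos: [0.4753, -0.0527, 0.2785]
orientation: [-2.747, 1.506, -0.015]
force: [6.8, 15.1, 17.2]
opening: 0.0177
t 9.97 grasp [ 0.4772 -0.0522  0.1235] err to grip in tool mm [-1.3  8.5 -1.4] toolx on dial: 3.289 (+-pi) j6 2.212 open 0.0177
F [ 6.8 15.1 17.2] axial 14.7 M [ 5.3  -3.97  1.72]
```

```bash
python3 -m inch '[{"fingers":1.5,"offset":[-0.1,-0.1,0],"twist":0},{"fingers":1.5,"offset":[0,0,0],"twist":0},{"fingers":1.5,"offset":[0,0,0],"twist":0}]' && python3 st.py && python3 - <<'E'
from blue import *
C=cam("wrist"); im=vision.get_image("wrist"); cv2.imwrite("pics/w4.png",im[...,::-1]); report(im,C)
E
```

```text
time_s: 10.22
eef_pos: [0.4755, -0.052, 0.2784]
orientation: [-2.748, 1.507, -0.015]
force: [4.9, 10.6, 17.1]
opening: 0.0174
t 10.22 grasp [ 0.4773 -0.0518  0.1234] err to grip in tool mm [-1.   8.8 -1.5] toolx on dial: 3.289 (+-pi) j6 2.215 open 0.0174
F [ 4.9 10.6 17.1] axial 14.8 M [ 4.24 -3.59  1.61]
blue [370.7 186.2] 442 r 0.0529 angle 3.781 span [3.71 3.84]
orange [384.8 122.6] 1749 r 0.0779 angle 3.738 span [3.617 3.86 ]
```

View pics/w4.png

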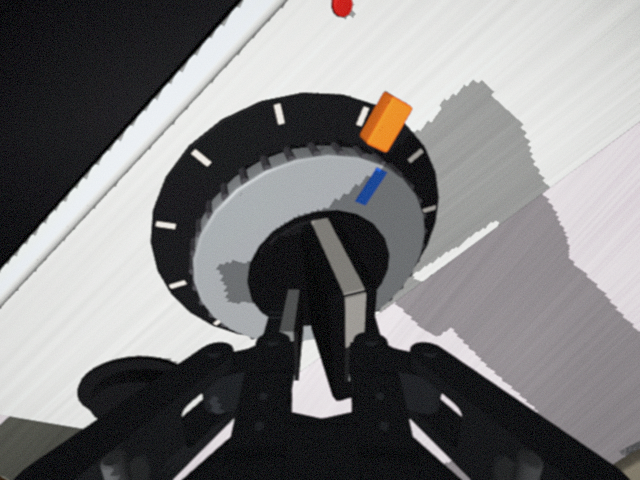

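The blue mark (371,186) keeps its place relative to the clip (385,123). The white line runs from about (318,222) to (355,292), and I'll compute its angle.

```bash
cat > ptr.py <<'E'
from blue import *
def ptr(C,a,b,push):
    o=p+(.083-push)*n
    A=S.T@(onplane(C,a,o,n)-o); B=S.T@(onplane(C,b,o,n)-o)
    print("push",push,"centre",(A*1e3).round(1),"end",(B*1e3).round(1),"dir",round(ang(S,S@(B-A)),3),"end angle",round(ang(S,S@B),3))
E
python3 - <<'E'
from ptr import *
C=cam("wrist")
for d in(.004,.007): ptr(C,(321,220),(355,292),d)
E
```

```text
push 0.004 centre [ 65.5 -34.7  -0. ] end [ 37.5 -25.6  -0. ] dir -0.21 end angle 3.218
push 0.007 centre [ 63.3 -34.1   0. ] end [ 34.  -24.5   0. ] dir -0.21 end angle 3.244
```

Those points are the end face; the pointer edge is at (355,292), about 0.49 rad short of the clip. That agrees with the tool angle. I'll let go, lift and take a fresh, centred hold.

```bash
python3 -m inch '[{"fingers":2.5,"offset":[0,0,0],"twist":0},{"fingers":4.6,"offset":[0,0,0],"twist":0},{"fingers":4.8,"offset":[0,0,0],"twist":0},{"fingers":4.8,"offset":[0,0,0],"twist":0}]' 30 && python3 st.py && python3 -m inch '[{"fingers":4.8,"offset":[0,0,-0.3],"twist":0},{"fingers":4.8,"offset":[0,0,-0.7],"twist":0},{"fingers":4.8,"offset":[0,0,-1],"twist":0},{"fingers":4.8,"offset":[0,0,-1],"twist":0},{"fingers":4.8,"offset":[0,0,-1],"twist":0},{"fingers":4.8,"offset":[0,0,-1],"twist":0},{"fingers":4.8,"offset":[0,0,0],"twist":0},{"fingers":4.8,"offset":[0,0,0],"twist":0}]' && python3 st.py && python3 - <<'E'
from blue import *
C=cam("wrist"); im=vision.get_image("wrist"); cv2.imwrite("pics/w5.png",im[...,::-1]); report(im,C); np.save("C5.npy",np.array(C,dtype=object),allow_pickle=True)
E
```

```text
time_s: 10.6
eef_pos: [0.4728, -0.0532, 0.2757]
orientation: [2.752, -1.51, -0.006]
force: [-11.1, -3.8, 9.7]
opening: 0.0482
t 10.6 grasp [ 0.4722 -0.0532  0.1207] err to grip in tool mm [ 0.5  3.7 -4.1] toolx on dial: 3.29 (+-pi) j6 2.217 open 0.0482
F [-11.1  -3.8   9.7] axial 12.9 M [-0.53  1.63 -0.01]
time_s: 11.27
eef_pos: [0.4737, -0.0529, 0.3262]
orientation: [-2.754, 1.512, -0.002]
force: [-0.1, -0.4, -0.4]
opening: 0.0477
t 11.27 grasp [ 0.4739 -0.053   0.1712] err to grip in tool mm [-0.2  5.3 46.3] toolx on dial: 3.29 (+-pi) j6 2.217 open 0.0477
F [-0.1 -0.4 -0.4] axial -0.4 M [-0.02  0.01 -0.01]
blue [352.7 171.1] 267 r 0.0528 angle 3.784 span [3.718 3.842]
orange [363.1 122.5] 1017 r 0.0778 angle 3.742 span [3.62 3.86]
```

View pics/w5.png

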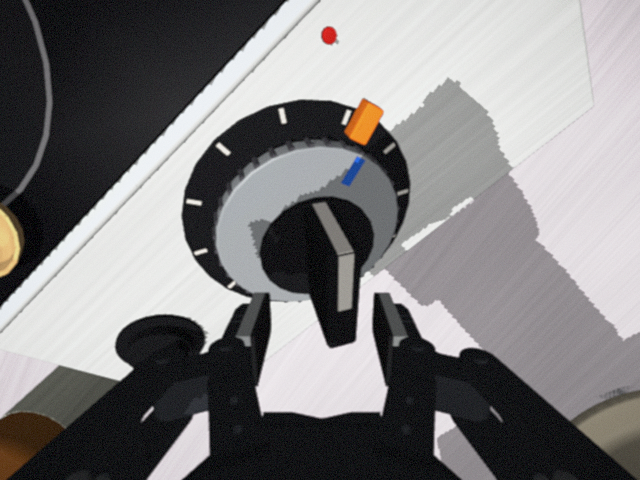

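The bar's top line runs from about (346,252) at the pointer end to (345,308), and the ring is unchanged. I'll compute the pointer angle here.

```bash
python3 - <<'E'
from ptr import *
C=tuple(np.load("C5.npy",allow_pickle=True))
im=cv2.imread("pics/w5.png")[...,::-1].copy(); h=cv2.cvtColor(im,cv2.COLOR_RGB2HSV)
w=((h[...,1]<60)&(h[...,2]>130)).astype('u1'); w[:258]=0; w[312:]=0; w[:,:330]=0; w[:,358:]=0
nn,lab,st,ce=cv2.connectedComponentsWithStats(w); i=1+st[1:,4].argmax(); print(st[i],ce[i])
ys,xs=np.where(lab==i); o=p+.083*n
Q=np.array([(S.T@(onplane(C,u,o,n)-o))[:2] for u in zip(xs,ys)]); c=Q.mean(0); u=np.linalg.svd(Q-c)[2][0]; u*=np.sign(u@c)
print((c*1e3).round(1),"dir",2.618-np.arctan2(u[1],u[0]),"cent",2.618-np.arctan2(c[1],c[0]),"ext",(Q@u).min(),(Q@u).max())
ptr(C,(346,252),(346,253),0)
E
```

```text
[339 258  15  53 688] [345.15116279 282.37790698]
[ 17.  -13.6] dir 3.2585838153179743 cent 3.292967578051529 ext 0.0033786831067920183 0.03804382757783288
push 0 centre [ 32. -25.   0.] end [ 31.6 -24.6   0. ] dir 0.102 end angle 3.281
```

Inner is about 3.28, as the tool angle says. I'll re-centre, go down, press and grip.

```bash
python3 -m inch '[{"fingers":4.8,"offset":[0,0.53,0],"twist":0},{"fingers":4.8,"offset":[0,0,1],"twist":0},{"fingers":4.8,"offset":[0,0,1],"twist":0},{"fingers":4.8,"offset":[0,0,1],"twist":0},{"fingers":4.8,"offset":[0,0,0.6],"twist":0},{"fingers":4.8,"offset":[0,0,0.3],"twist":0},{"fingers":4.8,"offset":[0,0,0],"twist":0},{"fingers":4.8,"offset":[0,0,0],"twist":0}]' 30 && python3 st.py && python3 -m inch '[{"fingers":4.8,"offset":[0,0,0.2],"twist":0},{"fingers":4.8,"offset":[0,0,0.2],"twist":0},{"fingers":4.8,"offset":[0,0,0],"twist":0},{"fingers":4.8,"offset":[0,0,0],"twist":0}]' && python3 st.py
```

```text
time_s: 11.98
eef_pos: [0.4693, -0.0559, 0.2869]
orientation: [2.754, -1.512, 0.0]
force: [-0.5, 0.1, 0.2]
opening: 0.0484
t 11.98 grasp [ 0.4693 -0.0559  0.1319] err to grip in tool mm [-0.1 -0.2  7. ] toolx on dial: 3.29 (+-pi) j6 2.208 open 0.0484
F [-0.5  0.1  0.2] axial 0.4 M [ 0.    0.04 -0.01]
time_s: 12.32
eef_pos: [0.4692, -0.0558, 0.2827]
orientation: [2.754, -1.512, -0.0]
force: [0.7, -0.0, 0.0]
opening: 0.0479
t 12.32 grasp [ 0.4692 -0.0558  0.1277] err to grip in tool mm [-0.  -0.2  2.9] toolx on dial: 3.29 (+-pi) j6 2.208 open 0.0479
F [ 0.7 -0.   0. ] axial -0.2 M [-0.   -0.04 -0.04]
```

```bash
python3 -m inch '[{"fingers":4.8,"offset":[0.04,-0.03,0.2],"twist":0},{"fingers":4.8,"offset":[0,0,0],"twist":0},{"fingers":4.8,"offset":[0,0,0],"twist":0}]' && python3 -m inch '[{"fingers":4.8,"offset":[0.07,-0.06,0.2],"twist":0},{"fingers":4.8,"offset":[0,0,0],"twist":0},{"fingers":4.8,"offset":[0,0,0],"twist":0}]' && python3 -m inch '[{"fingers":4.8,"offset":[0.07,-0.06,0.2],"twist":0},{"fingers":4.8,"offset":[0,0,0],"twist":0},{"fingers":4.8,"offset":[0,0,0],"twist":0}]'&& python3 st.py
```

```text
time_s: 12.57
eef_pos: [0.4698, -0.0559, 0.2812]
orientation: [-2.754, 1.512, -0.001]
force: [-1.7, 0.0, 5.7]
opening: 0.0483
time_s: 12.82
eef_pos: [0.4708, -0.0561, 0.2795]
orientation: [-2.754, 1.511, -0.002]
force: [-4.3, 2.2, 10.5]
opening: 0.0482
time_s: 13.07
eef_pos: [0.4716, -0.0563, 0.2776]
orientation: [-2.754, 1.511, -0.002]
force: [-3.8, 2.3, 10.8]
opening: 0.0482
t 13.07 grasp [ 0.4718 -0.0563  0.1226] err to grip in tool mm [-1.9  1.7 -2.2] toolx on dial: 3.29 (+-pi) j6 2.208 open 0.0482
F [-3.8  2.3 10.8] axial 11.6 M [0.55 0.38 0.11]
```

```bash
python3 -m inch '[{"fingers":4.8,"offset":[0.07,-0.06,0.2],"twist":0},{"fingers":4.8,"offset":[0,0,0],"twist":0},{"fingers":4.0,"offset":[0,0,0],"twist":0},{"fingers":3.4,"offset":[0,0,0],"twist":0},{"fingers":2.8,"offset":[0,0,0],"twist":0},{"fingers":2.2,"offset":[0,0,0],"twist":0},{"fingers":1.8,"offset":[0,0,0],"twist":0},{"fingers":1.8,"offset":[0,0,0],"twist":0}]' 30&& python3 st.py
```

```text
time_s: 13.73
eef_pos: [0.4728, -0.0568, 0.2761]
orientation: [-2.753, 1.511, -0.005]
force: [-2.0, 1.5, 13.8]
opening: 0.0258
t 13.73 grasp [ 0.4733 -0.0569  0.1211] err to grip in tool mm [-3.1  2.7 -3.7] toolx on dial: 3.29 (+-pi) j6 2.208 open 0.0258
F [-2.   1.5 13.8] axial 13.5 M [ 0.62 -0.08  0.26]
```

```bash
python3 -m inch '[{"fingers":1.8,"offset":[0,0,0],"twist":0.06},{"fingers":1.8,"offset":[0,0,0],"twist":0.08},{"fingers":1.8,"offset":[0,0,0],"twist":0.08},{"fingers":1.8,"offset":[0,0,0],"twist":0},{"fingers":1.8,"offset":[0,0,0],"twist":0}]' && python3 st.py && python3 -m inch '[{"fingers":1.8,"offset":[0,0,0],"twist":0.08},{"fingers":1.8,"offset":[0,0,0],"twist":0.08},{"fingers":1.8,"offset":[0,0,0],"twist":0.06},{"fingers":1.8,"offset":[0,0,0],"twist":0},{"fingers":1.8,"offset":[0,0,0],"twist":0}]' && python3 st.py
```

```text
time_s: 14.15
eef_pos: [0.4736, -0.0556, 0.2768]
orientation: [-2.565, 1.801, -0.009]
force: [4.3, 13.4, 14.3]
opening: 0.026
t 14.15 grasp [ 0.475  -0.0552  0.1218] err to grip in tool mm [-1.5  5.4 -3.1] toolx on dial: 3.511 (+-pi) j6 2.427 open 0.026
F [ 4.3 13.4 14.3] axial 12.7 M [ 3.62 -2.27  0.94]
time_s: 14.57
eef_pos: [0.4746, -0.0565, 0.2779]
orientation: [-2.351, 2.071, -0.018]
force: [5.6, 7.8, 16.6]
opening: 0.0264
t 14.57 grasp [ 0.4768 -0.0567  0.123 ] err to grip in tool mm [-2.   7.2 -2. ] toolx on dial: 3.742 (+-pi) j6 2.648 open 0.0264
F [ 5.6  7.8 16.6] axial 13.7 M [ 2.02 -3.63  0.64]
```

```bash
python3 -m inch '[{"fingers":1.8,"offset":[0,0,0],"twist":0.02},{"fingers":1.8,"offset":[0,0,0],"twist":0.015},{"fingers":1.8,"offset":[0,0,0],"twist":0},{"fingers":1.8,"offset":[0,0,0],"twist":0}]' && python3 st.py && python3 - <<'E'
from blue import *
C=cam("wrist"); im=vision.get_image("wrist"); cv2.imwrite("pics/w6.png",im[...,::-1]); report(im,C); np.save("C6.npy",np.array(C,dtype=object),allow_pickle=True)
E
```

```text
time_s: 14.9
eef_pos: [0.4746, -0.0563, 0.278]
orientation: [-2.314, 2.111, -0.018]
force: [7.5, 8.6, 16.3]
opening: 0.0262
t 14.9 grasp [ 0.477  -0.0565  0.123 ] err to grip in tool mm [-1.5  7.5 -1.9] toolx on dial: 3.779 (+-pi) j6 2.682 open 0.0262
F [ 7.5  8.6 16.3] axial 12.8 M [ 2.44 -3.91  0.83]
blue [305.8 187.9] 472 r 0.0531 angle 3.793 span [3.728 3.847]
orange [290.1 125.3] 1639 r 0.0782 angle 3.756 span [3.656 3.856]
```

View pics/w6.png

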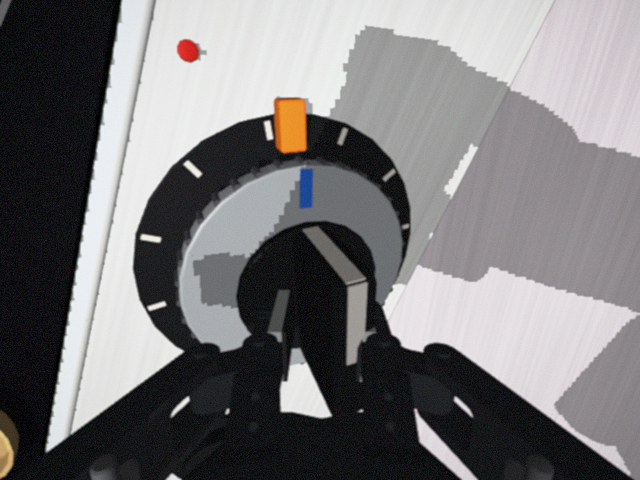

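The clip (291,125) and the bar are both in line with the tool's vertical, and the blue mark (306,188) is unchanged. I'll relieve the side load, open and lift.

```bash
python3 -m inch '[{"fingers":1.8,"offset":[-0.15,-0.15,0],"twist":0},{"fingers":1.8,"offset":[0,0,0],"twist":0}]' && python3 st.py && python3 -m inch '[{"fingers":2.9,"offset":[0,0,0],"twist":0},{"fingers":3.8,"offset":[0,0,0],"twist":0},{"fingers":4.8,"offset":[0,0,0],"twist":0},{"fingers":4.8,"offset":[0,0,0],"twist":0}]' && python3 st.py && python3 -m inch '[{"fingers":4.8,"offset":[0,0,-0.3],"twist":0},{"fingers":4.8,"offset":[0,0,-0.7],"twist":0},{"fingers":4.8,"offset":[0,0,-1.5],"twist":0},{"fingers":4.8,"offset":[0,0,-2],"twist":0},{"fingers":4.8,"offset":[0,0,-2],"twist":0},{"fingers":4.8,"offset":[0,0,-2],"twist":0},{"fingers":4.8,"offset":[0,0,0],"twist":0},{"fingers":4.8,"offset":[0,0,0],"twist":0}]' && python3 st.py && python3 - <<'E'
from blue import *
C=cam("wrist"); im=vision.get_image("wrist"); cv2.imwrite("pics/w7.png",im[...,::-1]); report(im,C); np.save("C7.npy",np.array(C,dtype=object),allow_pickle=True)
E
```

```text
time_s: 15.12
eef_pos: [0.4756, -0.0553, 0.2777]
orientation: [-2.317, 2.113, -0.017]
force: [2.5, 0.8, 15.2]
opening: 0.026
t 15.12 grasp [ 0.4775 -0.0558  0.1227] err to grip in tool mm [-0.9  8.1 -2.3] toolx on dial: 3.778 (+-pi) j6 2.687 open 0.026
F [ 2.5  0.8 15.2] axial 12.9 M [ 0.91 -2.97  0.67]
time_s: 15.45
eef_pos: [0.4728, -0.0551, 0.2748]
orientation: [2.319, -2.115, -0.006]
force: [-11.7, -0.9, 10.7]
opening: 0.048
t 15.45 grasp [ 0.472  -0.0551  0.1198] err to grip in tool mm [ 0.3  2.8 -5. ] toolx on dial: 3.778 (+-pi) j6 2.688 open 0.048
F [-11.7  -0.9  10.7] axial 14.3 M [-0.18  1.88 -0.1 ]
time_s: 16.12
eef_pos: [0.4737, -0.0551, 0.3602]
orientation: [-2.32, 2.117, -0.003]
force: [0.1, 0.7, -1.4]
opening: 0.048
t 16.12 grasp [ 0.474  -0.0552  0.2052] err to grip in tool mm [-0.1  4.8 80.4] toolx on dial: 3.779 (+-pi) j6 2.688 open 0.048
F [ 0.1  0.7 -1.4] axial -1.3 M [ 0.05  0.01 -0.04]
blue [306.6 165.7] 199 r 0.0526 angle 3.793 span [3.732 3.847]
orange [296.2 124.4] 716 r 0.0778 angle 3.754 span [3.647 3.86 ]
```

View pics/w7.png

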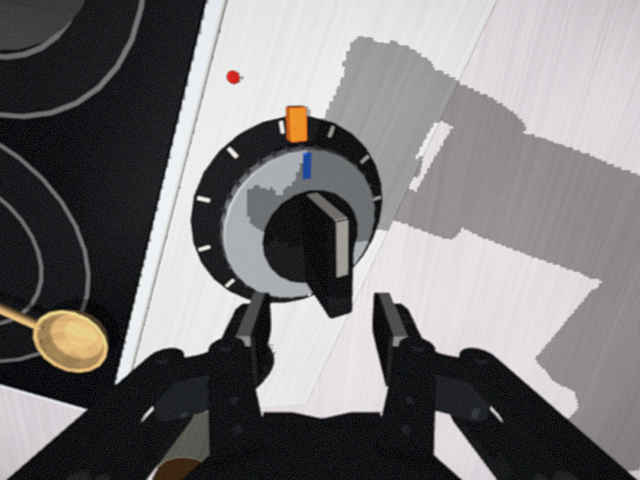

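Both are visible: the white line runs from (342,220) to (342,276), and the clip is at (296,124). I'll measure them with this view's own dial centre, and do the same for w1.

```bash
cat > fin.py <<'E'
from meas import *
def fin(im,C,roi,edge=None,yaw=-.2835,thr=130):
    if edge is None:
        # fixed yaw: points along hob y seen in this camera
        o,S0=hob(.4939,-.0628,yaw); edge=(proj(C,o+S0@[.05,-.05,0]),proj(C,o+S0@[.05,.05,0]))
    p,S,yw,r,k=dial(im,C,edge=edge); n=S[:,2]; print("origin",p.round(4),"yaw",round(yw,4),"r",round(r,4),k)
    h=cv2.cvtColor(im,cv2.COLOR_RGB2HSV)
    # clip: top face = brighter orange; rays to 14 mm plane
    m=orange(im); nn,lab,st,ce=cv2.connectedComponentsWithStats(m)
    i=min((i for i in range(1,nn) if st[i,4]>100),key=lambda i:abs(np.hypot(*(S.T@(onplane(C,ce[i],p+.014*n,n)-p))[:2])-.0745))
    v=h[...,2][lab==i]; t=(lab==i)&(h[...,2]>np.percentile(v,95)*.92)
    for nm,mm,z in(("clip all",lab==i,.011),("clip top",t,.014)):
        ys,xs=np.where(mm); q=onplane(C,(xs.mean(),ys.mean()),p+z*n,n)-p; print(nm,mm.sum(),"r",np.hypot(*(S.T@q)[:2]).round(4),"angle",round(ang(S,q),3))
    x0,y0,x1,y1=roi; w=np.zeros(h.shape[:2],'u1'); w[y0:y1,x0:x1]=((h[...,1]<60)&(h[...,2]>thr))[y0:y1,x0:x1]
    nn,lab,st,ce=cv2.connectedComponentsWithStats(w); i=1+st[1:,4].argmax(); ys,xs=np.where(lab==i); o=p+.083*n
    Q=np.array([(S.T@(onplane(C,u,o,n)-o))[:2] for u in zip(xs,ys)]); c=Q.mean(0); u=np.linalg.svd(Q-c)[2][0]; u*=np.sign(u@c)
    print("ptr",st[i,:5],(c*1e3).round(1),"dir",round(2.618-np.arctan2(u[1],u[0]),3),"cent",round(2.618-np.arctan2(c[1],c[0]),3),"ext",((Q@u)[[(Q@u).argmin(),(Q@u).argmax()]]).round(4))
    b=cv2.inRange(h,(105,120,50),(125,255,255)); nn,lab,st,ce=cv2.connectedComponentsWithStats(b)
    for i in range(1,nn):
        q=onplane(C,ce[i],p+.022*n,n)-p
        if st[i,4]>8 and np.hypot(*(S.T@q)[:2])<.065: print("blue",st[i,4],np.hypot(*(S.T@q)[:2]).round(4),round(ang(S,q),3))
E
python3 - <<'E'
from fin import *
L=lambda f:(cv2.imread(f"pics/w{f}.png")[...,::-1].copy(),tuple(np.load(f"C{f}.npy",allow_pickle=True)))
fin(*L(1),(312,200,370,250),edge=((120,366),(564,320)),thr=185)
fin(*L(7),(328,225,352,282)); fin(*L(5),(330,258,358,312))
E
```

```text
origin [ 0.4939 -0.0628  0.07  ] yaw -0.2835 r 0.0778 123
clip all 290 r 0.0736 angle 3.781
clip top 235 r 0.074 angle 3.778
ptr [336 209  28  21 248] [-10.6  22.4] dir 0.612 cent 0.604 ext [0.0146 0.0348]
blue 110 0.0502 3.823
origin [ 0.4959 -0.0667  0.07  ] yaw -0.2835 r 0.0779 106
clip all 716 r 0.0736 angle 3.776
clip top 533 r 0.0744 angle 3.774
ptr [337 225  11  52 550] [  6. -14.] dir 3.748 cent 3.786 ext [-0.0022  0.0318]
blue 199 0.0483 3.83
origin [ 0.4963 -0.0666  0.07  ] yaw -0.2835 r 0.0779 92
clip all 1017 r 0.0737 angle 3.772
clip top 708 r 0.0743 angle 3.773
ptr [339 258  15  53 688] [ 12.4 -10.1] dir 3.259 cent 3.303 ext [-0.0026  0.0325]
blue 267 0.0485 3.836
```

The pointer measures 3.75 to 3.79 against the clip's 3.776, and the ring reads 3.83 before and after. I'll move clear and cross-check with the top camera.

```bash
python3 -m inch '[{"fingers":4.8,"offset":[0,0,-3],"twist":0},{"fingers":4.8,"offset":[0,0,-3],"twist":0},{"fingers":4.8,"offset":[-2,2,-3],"twist":0},{"fingers":4.8,"offset":[-3,2,0],"twist":0},{"fingers":4.8,"offset":[-3.5,2,0],"twist":0},{"fingers":4.8,"offset":[-3.5,2,0],"twist":0},{"fingers":4.8,"offset":[-3.5,1,0],"twist":0},{"fingers":4.8,"offset":[-3.5,0,0],"twist":0}]' && python3 -m inch '[{"fingers":4.8,"offset":[-3.5,0,0],"twist":0},{"fingers":4.8,"offset":[-3.5,0,0],"twist":0},{"fingers":4.8,"offset":[-3.5,0,0],"twist":0},{"fingers":4.8,"offset":[-2,0,0],"twist":0},{"fingers":4.8,"offset":[0,0,0],"twist":0},{"fingers":4.8,"offset":[0,0,0],"twist":0}]' && python3 - <<'E'
from fin import *
C=cam("top"); I=np.mean([vision.get_image("top") for _ in range(4)],0).astype('u1')
a=cv2.convertScaleAbs(I[215:355,270:490],alpha=1.7); cv2.imwrite("pics/t3.png",cv2.resize(a,None,fx=3.6,fy=3.6,interpolation=cv2.INTER_CUBIC)[...,::-1])
cv2.imwrite("pics/t3full.png",I[...,::-1])
E
```

```text
time_s: 16.83
eef_pos: [0.3576, 0.0778, 0.4484]
orientation: [-2.345, 2.044, 0.034]
force: [1.1, -0.5, -0.8]
opening: 0.0481
time_s: 17.33
eef_pos: [0.3339, 0.1122, 0.4502]
orientation: [-2.374, 1.926, 0.084]
force: [0.1, 0.4, 0.9]
opening: 0.0483
```

View pics/t3.png

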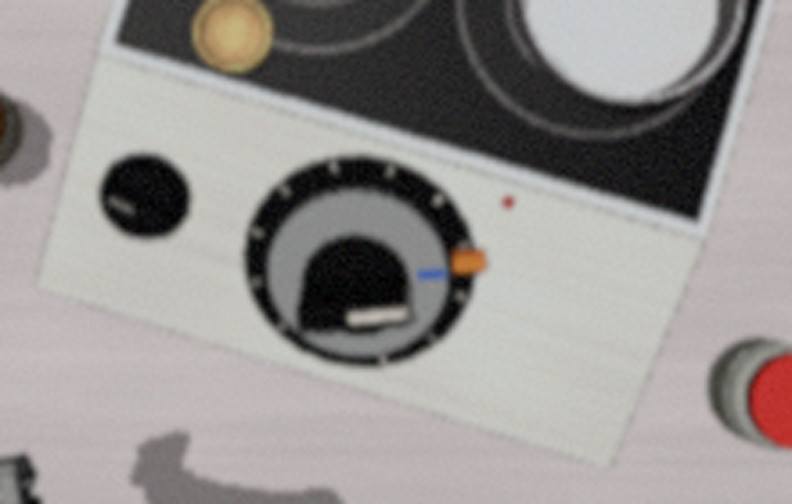

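The top view is clear: the pointer now runs from (347,319) to (408,314). The blue mark (431,274), clip (469,262) and side knob are exactly where they were. I'll measure the angle in this view, and move joint 6 away from its limit.

```bash
python3 -m inch '[{"fingers":4.8,"offset":[0,0,0],"twist":-0.1},{"fingers":4.8,"offset":[0,0,0],"twist":-0.1},{"fingers":4.8,"offset":[0,0,0],"twist":-0.1},{"fingers":4.8,"offset":[0,0,0],"twist":0},{"fingers":4.8,"offset":[0,0,0],"twist":0}]'; python3 - <<'E'
from blue import *
print(np.round(readout.observe()["joint_pos"],3))
C=cam("top")
def mm(f,roi):
    I=cv2.imread(f)[...,::-1].copy(); h=cv2.cvtColor(I,cv2.COLOR_RGB2HSV)
    k=cv2.inRange(h,(5,120,70),(20,255,255)); k[:270]=0;k[300:]=0;k[:,:385]=0;k[:,415:]=0
    b=cv2.inRange(h,(105,60,50),(130,255,255)); b[:270]=0;b[300:]=0;b[:,:375]=0;b[:,:][:,405:]=0
    w=np.zeros(k.shape,'u1'); x0,y0,x1,y1=roi; w[y0:y1,x0:x1]=cv2.inRange(h[y0:y1,x0:x1],(0,0,85),(180,110,255)) 
    nn,lab,st,ce=cv2.connectedComponentsWithStats(w); i=1+st[1:,4].argmax(); w=(lab==i).astype('u1')
    # weight by brightness
    ys,xs=np.where(cv2.dilate(w,np.ones((3,3)))>0); wt=np.clip(h[ys,xs,2].astype(float)-40,0,None)
    o=p+.083*n; Q=np.array([(S.T@(onplane(C,u,o,n)-o))[:2] for u in zip(xs,ys)]); c=np.average(Q,axis=0,weights=wt)
    u=np.linalg.eigh(np.cov((Q-c).T,aweights=wt))[1][:,1]; 
    print(f,"ptr",w.sum(),(c*1e3).round(1),"line dir",round((2.618-np.arctan2(u[1],u[0]))%np.pi,3),"(mod pi)")
    for nm,q,z in(("clip",k,.014),("blue",b,.022)):
        ys,xs=np.where(q>0); v=onplane(C,(xs.mean(),ys.mean()),p+z*n,n)-p; print(nm,len(xs),np.hypot(*(S.T@v)[:2]).round(4),round(ang(S,v),3))
mm("pics/t0.png",(350,299,370,308)); mm("pics/t3full.png",(365,298,385,308))
print("clip mod pi",3.776%np.pi)
E
```

```text
time_s: 17.95
eef_pos: [0.3339, 0.1121, 0.4501]
orientation: [-2.626, 1.551, 0.065]
force: [-0.0, -0.3, 0.6]
opening: 0.0478
[-0.037 -0.129  1.868  0.102  1.397  2.583]
pics/t0.png ptr 45 [-5.3 15.2] line dir 0.619 (mod pi)
clip 49 0.0761 3.733
blue 25 0.0526 3.794
pics/t3full.png ptr 43 [  9.6 -16.9] line dir 0.593 (mod pi)
clip 49 0.0761 3.732
blue 26 0.0529 3.793
clip mod pi 0.6344073464102067
```

The wrist and top views give the pointer as 3.73 to 3.79 against 3.776. To settle it I'll go back to the first viewing pose, which looks nearly along the dial axis.

```bash
R8='' ; python3 -m inch '[{"fingers":4.8,"offset":[0,0,0],"twist":-0.12},{"fingers":4.8,"offset":[0,0,0],"twist":-0.12},{"fingers":4.8,"offset":[0,0,0],"twist":-0.12},{"fingers":4.8,"offset":[0,0,0],"twist":-0.12},{"fingers":4.8,"offset":[0,0,0],"twist":-0.12},{"fingers":4.8,"offset":[0,0,0],"twist":-0.12},{"fingers":4.8,"offset":[0,0,0],"twist":-0.12},{"fingers":4.8,"offset":[0,0,0],"twist":-0.12}]' && python3 -m inch '[{"fingers":4.8,"offset":[0,0,0],"twist":-0.12},{"fingers":4.8,"offset":[0,0,0],"twist":-0.12},{"fingers":4.8,"offset":[0,0,0],"twist":-0.12},{"fingers":4.8,"offset":[0,0,0],"twist":-0.12},{"fingers":4.8,"offset":[0,0,0],"twist":-0.12},{"fingers":4.8,"offset":[0,0,0],"twist":-0.12},{"fingers":4.8,"offset":[0,0,0],"twist":-0.12},{"fingers":4.8,"offset":[0,0,0],"twist":-0.12}]' && python3 -m inch '[{"fingers":4.8,"offset":[0,0,0],"twist":-0.12},{"fingers":4.8,"offset":[0,0,0],"twist":-0.12},{"fingers":4.8,"offset":[0,0,0],"twist":-0.12},{"fingers":4.8,"offset":[0,0,0],"twist":-0.12},{"fingers":4.8,"offset":[0,0,0],"twist":-0.12},{"fingers":4.8,"offset":[0,0,0],"twist":-0.12},{"fingers":4.8,"offset":[0,0,0],"twist":-0.12},{"fingers":4.8,"offset":[0,0,0],"twist":-0.12}]' && python3 -m inch '[{"fingers":4.8,"offset":[0,0,0],"twist":-0.12},{"fingers":4.8,"offset":[0,0,0],"twist":-0.12},{"fingers":4.8,"offset":[0,0,0],"twist":-0.12},{"fingers":4.8,"offset":[0,0,0],"twist":-0.12},{"fingers":4.8,"offset":[0,0,0],"twist":-0.12},{"fingers":4.8,"offset":[0,0,0],"twist":-0.12},{"fingers":4.8,"offset":[0,0,0],"twist":-0.12},{"fingers":4.8,"offset":[0,0,0],"twist":0}]' && python3 - <<'E'
from h import *
s=readout.observe(); Rm=R.from_rotvec(s["orientation"]).as_matrix(); print(Rm.round(3),np.round(s["joint_pos"],2))
print("shift cm",(Rm.T@(np.array([.469,-.056,.404])-s["eef_pos"])*100).round(2))
E
```

```text
time_s: 18.62
eef_pos: [0.3339, 0.1121, 0.4501]
orientation: [-3.037, 0.154, -0.007]
force: [-0.9, 0.2, 0.0]
opening: 0.048
time_s: 19.28
eef_pos: [0.3339, 0.1121, 0.4501]
orientation: [-2.777, -1.272, -0.077]
force: [-0.6, -0.6, -0.7]
opening: 0.0482
time_s: 19.95
eef_pos: [0.3338, 0.1121, 0.4502]
orientation: [-1.895, -2.435, -0.131]
force: [-0.2, -0.2, 1.2]
opening: 0.0482
time_s: 20.62
eef_pos: [0.3338, 0.1121, 0.4502]
orientation: [-0.748, -3.033, -0.155]
force: [-0.8, -0.2, -0.3]
opening: 0.0479
[[-0.885  0.465  0.01 ]
 [ 0.463  0.881  0.1  ]
 [ 0.038  0.093 -0.995]] [-0.04 -0.13  1.87  0.1   1.4  -1.14]
shift cm [-19.93  -8.96   3.05]
```

```bash
python3 -m inch '[{"fingers":4.8,"offset":[-3.3,-1.5,0.5],"twist":0},{"fingers":4.8,"offset":[-3.3,-1.5,0.5],"twist":0},{"fingers":4.8,"offset":[-3.3,-1.5,0.5],"twist":0},{"fingers":4.8,"offset":[-3.3,-1.5,0.5],"twist":0},{"fingers":4.8,"offset":[-3.3,-1.5,0.5],"twist":0},{"fingers":4.8,"offset":[-3.3,-1.5,0.5],"twist":0},{"fingers":4.8,"offset":[0,0,0],"twist":0},{"fingers":4.8,"offset":[0,0,0],"twist":0}]' && python3 - <<'E'
from fin import *
C=cam("wrist"); im=vision.get_image("wrist"); cv2.imwrite("pics/w8.png",im[...,::-1]); np.save("C8.npy",np.array(C,dtype=object),allow_pickle=True)
E
```

```text
time_s: 21.28
eef_pos: [0.4679, -0.0571, 0.4035]
orientation: [-0.761, -3.027, -0.156]
force: [-0.0, -0.0, 0.1]
opening: 0.0481
```

View pics/w8.png

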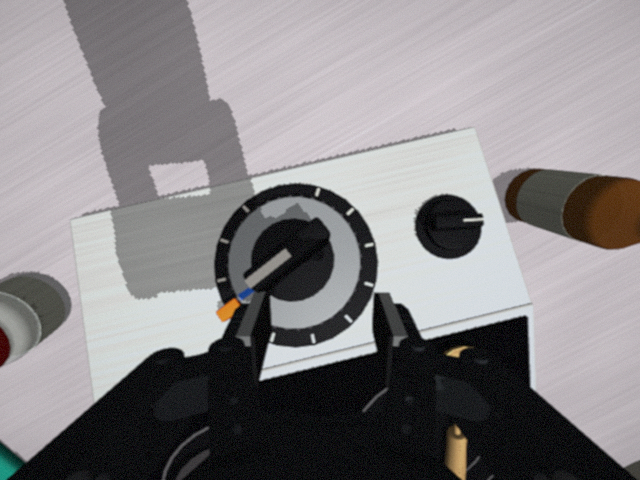

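The white line runs from (290,254) to (247,283) and points at the blue mark (245,293) and the clip (228,310).

```bash
python3 - <<'E'
from fin import *
C=tuple(np.load("C8.npy",allow_pickle=True)); im=cv2.imread("pics/w8.png")[...,::-1].copy()
fin(im,C,(243,246,294,287),thr=140)
E
```

```text
origin [ 0.4955 -0.066   0.07  ] yaw -0.2835 r 0.0778 112
clip all 264 r 0.0745 angle 3.792
clip top 212 r 0.0749 angle 3.786
ptr [246 250  43  37 388] [  7.2 -15.6] dir 3.748 cent 3.758 ext [-0.0007  0.0349]
blue 87 0.0512 3.82
```

The best view puts the pointer at about 3.75 and the clip at about 3.78. The gap is within roughly 2° and close to the measuring error. The ring is unmoved at 3.82. The gripper is clear of everything, so I'm handing in.

```bash
python3 -c "
from bench import job
print(job.finish_job())"
```

```text
the job is handed in; nothing more can be done
None
```

The inner knob now points at the orange clip to within about 2°, and the job is handed in. I turned it clockwise from about 0.61 rad in two holds. Each time I pushed the skirt in with the fingertips before gripping, then let the knob spring back out and lifted clear. The clock read about 21 s at hand-in.

**Pointer and clip:** The last checks disagreed slightly. The best view, nearly along the dial axis, put the pointer at 3.75–3.76 rad and the clip at 3.78–3.79, so the pointer is about 0.03 rad short. The other wrist view gave 3.75–3.79 against 3.776, and the top camera showed no gap (3.735 against 3.732). I judged this within measuring error and did not take another hold to correct it.

**Ring and surroundings:** The ring's blue mark read 3.82–3.83 rad before and after (3.79 both times from the top camera). The clip also measured the same before and after. The side knob, jar, pan and spoon looked undisturbed in the last pictures, and so did the part of the oil bottle in view.

**Loads and limits:**
- **Side load:** it reached about 30 N on the first hold, so I eased it off and took a fresh, lighter hold.
- **Joint 6:** on the way clear the arm ran up near this joint's range limit, and I backed it off. I did not read the joint angle at that moment.

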